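Free a seized bottle stopper

ROBOT

A 6-joint arm with a two-finger parallel gripper is mounted at the origin on the work surface. World frame = base frame: x ahead of the robot, y to its left, z up, the work surface at z = 0. Lengths are in mm, angles in rad, forces in N, time in s.
With the tool pointing down it reaches from about 425 to 950 mm from the base axis. Payload 14.7 kg.
Tool frame: the origin (TCP) lies at the very end of the fingers, on their centre line; the grasp point (between the pads) lies 19 mm behind it (arm.grip_point_offset is the distance from the TCP to the grasp point, in mm); z points along the fingers, y is the direction in which the jaws open and shut (so a half turn about z gives the same grasp; the last joint's range is limited). The gripper opens to 85 mm and grips with 20 to 120 N. Pads are 22 mm wide; open, the fingers measure 114 mm over their backs; the gripper's body (76 mm by 85 mm) begins 54 mm behind the grasp point. The pads swing forward as they close: fully open they stand 13 mm farther back than shut.
Start: joints at [1.233, 0.48, 1.596, -0, 1.065, -0.047], TCP at [186.343, 622.711, 200.997] pointing down, gripper open.
Joint ranges: [-2.75, 2.75], [-0.82, 2.05], [0.23, 2.67], [-1.56, 4.7], [0.09, 2.69], [-2.92, 2.92]. Speed limits (rad/s): [1.89, 1.89, 2.39, 3.01, 3.01, 3.01].

INTERFACE

Orientations are given as a rotation vector (axis times angle).
In Python, from cell import status, vision, order, arm gives the robot as it stands.
- The arm moves only by the tool play_rows, never from a script. Its argument "motion" is a list of rows, each a list of 7 numbers: the closure, from 0 (fully open) to 1 (shut), then the shift along the world's x, y, z in mm, then the turn, a rotation vector about the world's x, y, z in rad. A call has exactly 8 rows; each row shifts and turns the commanded pose from where the row before left it; what a row does not reach is not made up. A row lasts 1/12 s, in which the tool goes at most 41.7 mm and 7.16 degrees, less where a joint would pass 70% of its speed; a pose out of reach is approached as far as the arm can. A call is refused whole if a number of a shift passes 41.7 or a number of a turn 0.125, either way. A call with a gripper value outside its range is refused whole. The fingers move at their own pace and stop on an object; the grip force is fixed at half the most. Time passes only in rows, so rows that do not move let the fingers close, or fill a call up. It gives the time, the measured TCP pose, the force and the opening at its end, in the units of the state.
- status.get_obs(): the state, without advancing time (a new reading comes with each control period).
- vision.grab_frame(name): name is "scene" or "top" or "wrist"; returns the picture (384x512x3 uint8, red, green, blue); there is no depth.
- vision.get_calibration(name): a dict with "intrinsics" (3x3 intrinsics, pixels), "R" (3x3) and "t" (3): a world point X has camera coordinates R X + t. Camera axes: x right, y down, z forward; pixel columns grow to the right and rows downward; lengths in mm; the calibration is good to about 2 mm. The wrist camera is an equidistant fisheye: a pixel r from the principal point sees the ray r / f radians off the axis. A picture is of the moment at which its call begins: read the wrist's pose just before it. get_calibration takes no time and is no camera call; for the wrist camera it gives the pose at the moment of the call.
- order.job_done(): hands the job in, once; it reports no verdict.
The state is a dict: "clock": time; "joint_positions": joint angles; "qvel": joint speeds; "joint_torque": joint torques, N m; "ee_pos": TCP position; "ee_rot": TCP orientation; "contact_force": force on the tool from outside, world axes, zero at the start; "moment": the same for the moment, N m; "opening": finger opening in mm.
Only numpy, scipy, OpenCV 4.12 (cv2) and the standard library are available. Lean on these libraries where they do the work, as an engineer would, in place of code of your own. Each camera call takes 0.05 s, during which the arm holds its last target.

TASK

The glass stopper with the flat thumb tab has seized in the neck of the square amber bottle: work it loose by twisting it back and forth while easing it up a little at a time, keeping the bottle down in its holder (a straight pull only lifts the bottle out with it). Then set the stopper down in the white tray, standing or lying. Leave the round bottle alone.

Things in the scene. Friction and masses are not known exactly. Their poses are not given: they have to be found in the camera images.
- stopper_tab (a point): Seized frosted-glass stopper, 65 g; point at the centre of its upright thumb tab: 34 mm wide (x), 12 thick (y: pinch across this), 36 tall (z up). Below it: collar 30 mm across, 5 high, resting on the bottle's mouth; stem 24 across, 26 long, its foot 49 mm below this point. Free once 20 mm out. While turned it yields 2 to 3 mm per 1.3 rad swing; turning takes 0.3 N m: grip with 40 N or more.
- bottle (a joint): How far (m) the square amber bottle (76 x 76 mm, neck 38 across, mouth 152 mm above the bench) has risen out of the well in its grey holder (100 x 100 x 45 mm): 0 = fully down. About 0.8 kg, cannot turn. The seized joint's friction, about 20 N, opposes the direction of slip: pulled without turning, the bottle rises with the stopper; it sinks back as the stopper is turned.
- tray_in (a point): Centre of the inner floor of the white open tray, fixed to the bench, outside 115 x 135 mm (x, y) and 22 mm high, walls and floor 5 mm thick; this point is 5 mm above the bench; axes along the sides.
- round_knob (a point): Centre of the 28 mm ball knob on the other amber bottle, which is round (72 mm across, 161 mm tall to the top of the knob) and stands loose on the bench. Not to be moved.
There are look-alikes about, which are no part of the job. What is shaped like the part that bears bottle but purple is not meant. What is shaped like the part that bears stopper_tab but yellow is not meant.

How it is judged (in metres and radians):
On the way:
1. the stopper is out of the bottle, with the bottle still down in its holder (distance of stopper_tab from where it was at the start of the episode above 0.045 m and value of joint bottle below 0.012 m), for 0.2 s.
At the end, for the whole second after the job is handed in: The stopper rests, released, inside the tray (the centre of its tab within the tray's inner walls and less than 56 mm above the tray floor), and the square bottle is fully down in its holder (within 4 mm) (x of stopper_tab in the frame of tray_in between -0.053 and 0.053 m and y of stopper_tab in the frame of tray_in between -0.063 and 0.063 m and z of stopper_tab in the frame of tray_in below 0.056 m and linear speed of stopper below 0.03 m/s and value of joint bottle below 0.004 m); the robot touches nothing.
It fails at once if the square bottle is pulled more than 15 mm up out of its holder (value of joint bottle above 0.015 m).
It fails at once if the round bottle is moved by more than 25 mm (distance of round_knob from where it was at the start of the episode above 0.025 m).
It also fails if it takes over 70 s, if anything falls off the work surface, if the arm or the gripper's body presses on something with over 40 N, if the wrist force passes 120 N, or if a joint passes its speed limit or range.

## Working session

There is one attempt and no reset: what is moved stays moved. The work goes in short steps, Python scripts to look and compute and a tool call to move; the robot and the scene stay as the last step left them, time stands still between calls to the robot, and variables do not carry over. Pictures are saved under pics/ and viewed, and the job is handed in when it is done.

Besides the shell and the picture viewer there is one more tool, called after "Request:" as name(argument=value, ...) on one line, values as JSON. play_rows: Moves the arm, as the interface text tells. Its arguments: {"type":"object","properties":{"motion":{"type":"array"}},"required":["motion"]}

```bash
mkdir -p pics
python3 - <<'E'
from cell import status, vision, order, arm
import cv2,json
o=status.get_obs()
for k,v in o.items(): print(k,v)
for n in ["scene","top","wrist"]:
    c=vision.get_calibration(n); print(n,c)
    cv2.imwrite(f"pics/{n}0.png",vision.grab_frame(n)[:,:,::-1])
E
```

```text
clock 0.0
joint_positions [ 1.23337705e+00  4.80844415e-01  1.59685632e+00  6.23259825e-06
  1.06506136e+00 -4.66017656e-02]
qvel [-2.43342617e-06  6.69463311e-05 -1.25346047e-03  3.28835625e-04
 -2.15674498e-04  3.35097264e-04]
joint_torque [-1.99957089e-03 -9.50644183e+01 -4.30191708e+01 -4.84307729e-04
  1.21626252e-02 -1.02280508e-04]
ee_pos [186.21608365 622.3111013  200.37077326]
ee_rot [-4.55178494e-01 -3.10821137e+00  1.80143255e-03]
contact_force [-0.04792556 -0.0874809   0.38561603]
moment [-0.02102712 -0.01940652 -0.01300623]
opening 85.40112492760854
scene {'intrinsics': array([[499.63339578,   0.        , 262.71676926],
       [  0.        , 499.63339578, 192.5450639 ],
       [  0.        ,   0.        ,   1.        ]]), 'R': array([[-0.83592409,  0.54869245, -0.01294229],
       [ 0.48170966,  0.72216766, -0.49641682],
       [-0.26303366, -0.42120121, -0.86798781]]), 't': array([ 339.05760959, -156.5126229 , 1398.16228339])}
top {'intrinsics': array([[362.1191227 ,   0.        , 249.89908957],
       [  0.        , 362.1191227 , 189.93489074],
       [  0.        ,   0.        ,   1.        ]]), 'R': array([[-0.02247381, -0.99968016, -0.01159752],
       [-0.99369031,  0.02361117, -0.10964526],
       [ 0.10988402,  0.00906019, -0.99390312]]), 't': array([  34.85423955,  429.85013532, 1043.08175622])}
wrist {'intrinsics': array([[297.31863964,   0.        , 250.54873831],
       [  0.        , 297.31863964, 192.10524173],
       [  0.        ,   0.        ,   1.        ]]), 'R': array([[ 0.28609176,  0.95819938, -0.00233382],
       [ 0.91607103, -0.2727975 ,  0.29393094],
       [ 0.28100778, -0.08622916, -0.95582381]]), 't': array([-647.64246961,  -39.15434935,  380.37152755])}
```

View pics/scene0.png

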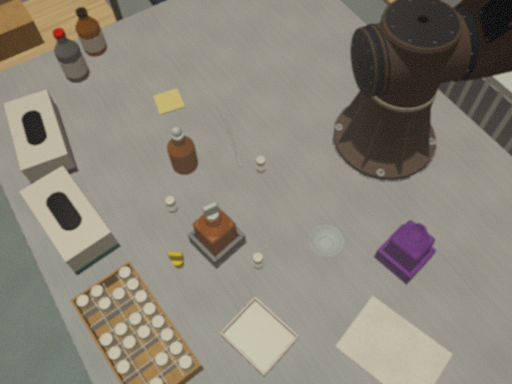

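View pics/top0.png

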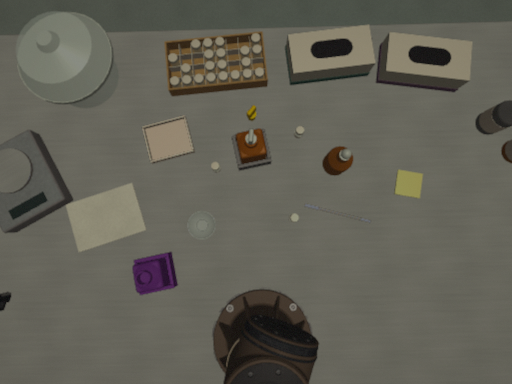

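View pics/wrist0.png

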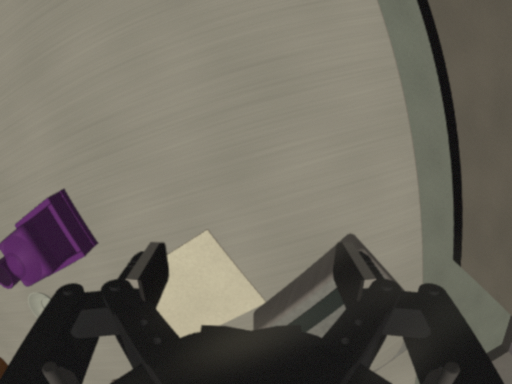

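The scene view shows the square bottle at about (214,230) with its tab at (212,211), the tray at (259,335) and the round bottle at (181,150). In the top view they are at (252,145), (168,139) and (340,160). I'll zoom in to get accurate pixels.

Run:
```python
import cv2,numpy as np
s=cv2.imread("pics/scene0.png");t=cv2.imread("pics/top0.png")
a=cv2.resize(s[190:270,180:260],(400,400),interpolation=cv2.INTER_CUBIC)
b=cv2.resize(t[115:175,225:285],(400,400),interpolation=cv2.INTER_CUBIC)
c=cv2.resize(t[110:170,135:195],(300,300),interpolation=cv2.INTER_CUBIC)
cv2.imwrite("pics/z0.png",np.hstack([a,b]))
```

```text
(no output)
```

View pics/z0.png

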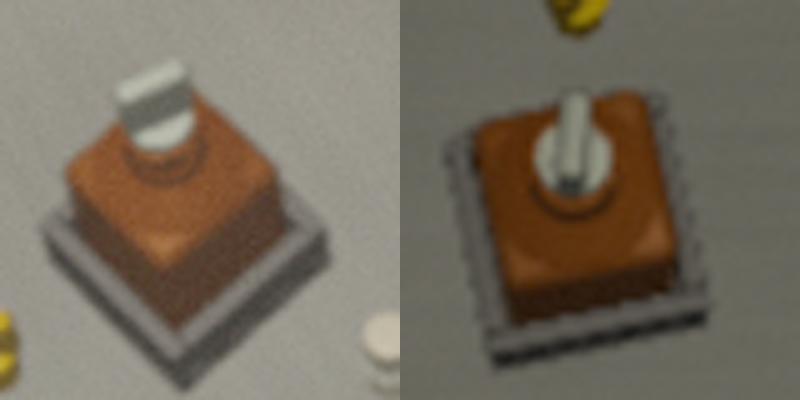

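```bash
cat > h.py <<'E'
import numpy as np,cv2
from cell import vision
def ray(n,uv):
    c=vision.get_calibration(n);K,R,t=c["intrinsics"],c["R"],c["t"]
    d=R.T@np.linalg.inv(K)@np.array([uv[0],uv[1],1.]);return -R.T@t,d/np.linalg.norm(d)
def onz(n,uv,z):
    o,d=ray(n,uv);return o+d*(z-o[2])/d[2]
def tri(a,b):
    (o1,d1),(o2,d2)=ray("scene",a),ray("top",b)
    A=np.stack([d1,-d2],1);s=np.linalg.lstsq(A,o2-o1,rcond=None)[0]
    p,q=o1+s[0]*d1,o2+s[1]*d2;return (p+q)/2,np.linalg.norm(p-q)
def proj(n,X):
    c=vision.get_calibration(n);p=c["intrinsics"]@(c["R"]@np.array(X,float)+c["t"]);return p[:2]/p[2]
E
python3 - <<'E'
from h import *
import cv2
s=cv2.imread("pics/scene0.png");t=cv2.imread("pics/top0.png")
print(tri((210.4,206.4),(250.9,135.2)), onz("scene",(210.4,206.4),193),onz("top",(250.9,135.2),193))
# tray & amber masks, min area rects
for n,im,box in(("scene",s,(285,385,205,310)),("top",t,(110,170,135,200))):
    y0,y1,x0,x1=box;c=im[y0:y1,x0:x1]
    hsv=cv2.cvtColor(c,cv2.COLOR_BGR2HSV)
    g=hsv[:,:,2];th,m=cv2.threshold(g,0,255,cv2.THRESH_OTSU)
    cs,_=cv2.findContours(m,0,2);k=max(cs,key=cv2.contourArea)
    k=cv2.convexHull(k)
    r=cv2.minAreaRect(k);b=cv2.boxPoints(r)+[x0,y0]
    W=np.array([onz(n,p,22) for p in b]);print(n,th,b.round(1).tolist(),W.round(1).tolist(),W.mean(0))
    print([np.linalg.norm(W[i]-W[(i+1)%4]).round(1) for i in range(4)])
for n,im in(("scene",s),("top",t)):
    hsv=cv2.cvtColor(im,cv2.COLOR_BGR2HSV);m=cv2.inRange(hsv,(3,130,40),(20,255,255))
    nc,l,st,ce=cv2.connectedComponentsWithStats(m)
    for i in range(1,nc):
        if st[i,4]>150: print(n,st[i],ce[i])
a=cv2.resize(s[290:380,210:310],(500,450),interpolation=cv2.INTER_CUBIC)
cv2.imwrite("pics/z1.png",np.hstack([cv2.resize(s[200:222,200:222],(400,400),interpolation=cv2.INTER_CUBIC),cv2.resize(t[125:147,240:262],(400,400),interpolation=cv2.INTER_CUBIC)]))
E
```

```text
(array([551.50301045,  18.30368435, 186.31824916]), np.float64(1.73451528244293)) [552.12002782  22.42738313 193.        ] [550.41551072  17.73112803 193.        ]
scene 174.0 [[220.1, 333.0], [253.8, 297.7], [297.0, 338.9], [263.3, 374.2]] [[664.0, 221.4, 22.0], [557.8, 194.9, 22.0], [528.9, 326.2, 22.0], [631.9, 347.3, 22.0]] [595.65954308 272.44567494  22.        ]
[np.float64(109.5), np.float64(134.4), np.float64(105.1), np.float64(130.0)]
top 124.0 [[142.5, 129.3], [184.7, 118.0], [193.2, 150.1], [151.1, 161.3]] [[622.6, 344.7, 22.0], [654.2, 217.2, 22.0], [554.8, 191.8, 22.0], [523.8, 318.1, 22.0]] [588.82710551 267.965673    22.        ]
[np.float64(131.3), np.float64(102.6), np.float64(130.0), np.float64(102.4)]
scene [   0    0   44   61 1651] [15.95578437 29.25741975]
scene [ 76  15  23  24 417] [86.86091127 27.02158273]
scene [168 137  26  21 321] [180.38629283 148.73831776]
scene [194 210  40  34 710] [213.75633803 227.40140845]
top [222  33  30  16 244] [236.76639344  40.18852459]
top [ 165   39  102   56 1143] [207.79265092  73.67104112]
top [236 129  31  34 671] [251.20268256 146.92697466]
top [323 147  30  28 484] [335.77066116 161.96694215]
```

View pics/z1.png

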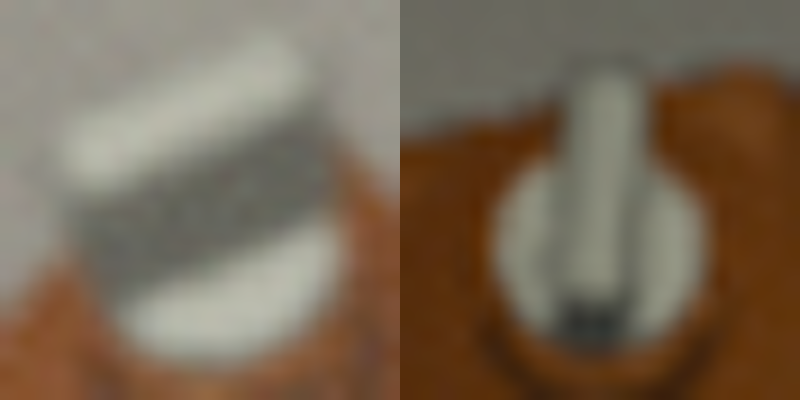

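Run:
```python
from h import *
print(tri((209.6,205.8),(250.5,134.6)), onz("scene",(209.6,205.8),193),onz("top",(250.5,134.6),193))
def f(n,z,off,sc,pts):
    P=[onz(n,(off[0]+p[0]/sc-.5,off[1]+p[1]/sc-.5),z) for p in pts]
    d=P[1]-P[0]; print(n,[p.round(1) for p in P],np.linalg.norm(d),np.degrees(np.arctan2(d[1],d[0])))
f("scene",193,(200,200),18.18,[(285,65),(80,165)])
f("top",193,(240,125),18.18,[(190,298),(210,68)])
# holder edges: top view front edge top z=45, and bottle sides at z~130
f("top",45,(225,115),6.667,[(90,355),(308,312)])
f("top",45,(225,115),6.667,[(90,355),(48,150)])
f("scene",45,(180,190),5,[(185,355),(325,240)])
f("scene",45,(180,190),5,[(185,355),(45,235)])
# collar circle centre, z=157
print(onz("top",(240+200/18.18-.5,125+245/18.18-.5),157))
```

```text
(array([552.49529873,  18.82004313, 190.59890209]), np.float64(0.3379804896501191)) [552.81599431  20.20165532 193.        ] [551.98705099  18.70311315 193.        ]
scene [array([539.4,  21.1, 193. ]), array([566.4,  19.3, 193. ])] 27.107505184659573 -3.930586225404645
top [array([535.8,  20.4, 193. ]), array([568.4,  16.9, 193. ])] 32.71845267118784 -6.15672859085916
top [array([493.9,  57.9,  45. ]), array([510.6, -37.7,  45. ])] 97.00348204588737 -80.09671327394408
top [array([493.9,  57.9,  45. ]), array([585.8,  74.6,  45. ])] 93.41926757260565 10.345539021428214
scene [array([585.7,  77.8,  45. ]), array([499.4,  64.1,  45. ])] 87.36186090267667 -171.02878359545687
scene [array([585.7,  77.8,  45. ]), array([610.4, -12.8,  45. ])] 93.93399054711728 -74.73161446733153
[552.5858407   19.04490666 157.        ]
```

Run:
```python
from h import *
from cell import status,arm
from scipy.spatial.transform import Rotation as R
o=status.get_obs()
M=R.from_rotvec(o["ee_rot"]).as_matrix();print(o["clock"],M.round(3));print("yaw of tool y",np.degrees(np.arctan2(M[1,1],M[0,1])))
print([x for x in dir(arm) if x[0]!='_'], arm.grip_point_offset)
```

```text
0.15 [[-0.958  0.287 -0.   ]
 [ 0.287  0.958 -0.001]
 [ 0.    -0.001 -1.   ]]
yaw of tool y 73.33943449129461
['MotionError', 'grip_point_offset'] 18.700000000000003
```

Request:
play_rows(motion=[[0,15,-25,10,0,0,0.025],[0,15,-25,10,0,0,0.025],[0,15,-25,10,0,0,0.025],[0,15,-25,10,0,0,0.025],[0,15,-25,10,0,0,0.025],[0,15,-25,10,0,0,0.025],[0,15,-25,0,0,0,0.025],[0,15,-25,0,0,0,0.02]])

```text
clock: 0.82
ee_pos: [306.9, 421.6, 261.6]
ee_rot: [0.148, 3.137, 0.001]
contact_force: [0.4, -0.2, 0.8]
opening: 85.4
```

Request:
play_rows(motion=[[0,15,-25,0,0,0,0],[0,15,-25,0,0,0,0],[0,15,-25,0,0,0,0],[0,15,-25,0,0,0,0],[0,15,-25,0,0,0,0],[0,15,-25,0,0,0,0],[0,15,-25,0,0,0,0],[0,15,-25,0,0,0,0]])

```text
clock: 1.48
ee_pos: [426.7, 221.3, 261.0]
ee_rot: [-0.15, -3.138, 0.0]
contact_force: [0.3, 0.7, 1.0]
opening: 85.6
```

Request:
play_rows(motion=[[0,15,-25,0,0,0,0],[0,15,-25,0,0,0,0],[0,15,-25,0,0,0,0],[0,15,-25,0,0,0,0],[0,15,-25,0,0,0,0],[0,15,-25,0,0,0,0],[0,10,-10,0,0,0,0],[0,0,0,0,0,0,0]])

```text
clock: 2.15
ee_pos: [528.0, 60.6, 260.8]
ee_rot: [0.154, 3.137, -0.001]
contact_force: [-0.6, -0.7, -0.7]
opening: 85.6
```

Request:
play_rows(motion=[[0,8,-14,0,0,0,0],[0,8,-14,0,0,0,0],[0,8.4,-13.4,0,0,0,0],[0,0,0,-10,0,0,0],[0,0,0,-10,0,0,0],[0,0,0,-10,0,0,0],[0,0,0,0,0,0,0],[0,0,0,0,0,0,0]])

```text
clock: 2.82
ee_pos: [549.8, 21.9, 230.1]
ee_rot: [-0.149, -3.136, -0.0]
contact_force: [-0.5, -0.0, -0.3]
opening: 85.3
```

Run:
```python
from h import *
from cell import status
o=status.get_obs();print(o["ee_pos"],o["joint_positions"])
c=vision.get_calibration("wrist")
def wp(X):
    p=c["R"]@np.array(X,float)+c["t"];th=np.arctan2(np.hypot(p[0],p[1]),p[2]);r=c["intrinsics"][0,0]*th
    return c["intrinsics"][:2,2]+r*p[:2]/np.hypot(*p[:2])
for X in [(535.5,20.6,193),(569.3,17.4,193),(552.4,19,193),(552.4,19,157)]: print(wp(X).round(1))
for n in("wrist","top","scene"):
    im=vision.grab_frame(n)[:,:,::-1].copy();cv2.imwrite(f"pics/{n}1.png",im)
    if n=="wrist":
        for X in [(535.5,20.6,193),(569.3,17.4,193),(552.4,19,193)]: cv2.circle(im,tuple(int(v) for v in wp(X)),2,(0,0,255),-1)
        cv2.imwrite("pics/wm1.png",im)
```

```text
[549.82910746  21.91757129 230.08372019] [-1.53277304e-02  3.12026881e-01  1.79047682e+00  1.21928882e-04
  1.04112754e+00 -1.49102460e+00]
[249.  187.4]
[249.1 229.6]
[249.1 209. ]
[249.3 194.7]
```

View pics/wm1.png

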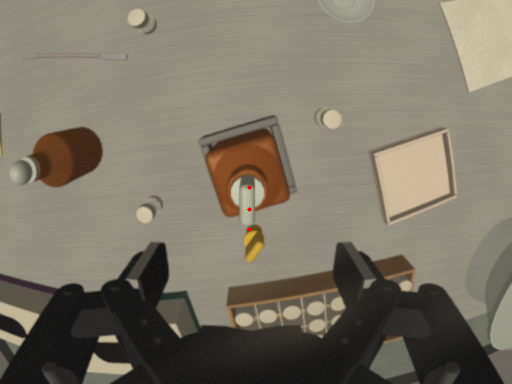

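Run:
```python
import cv2
s=cv2.imread("pics/wrist1.png")
cv2.imwrite("pics/z2.png",cv2.resize(s[165:240,212:287],(600,600),interpolation=cv2.INTER_CUBIC))
```

```text
(no output)
```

View pics/z2.png

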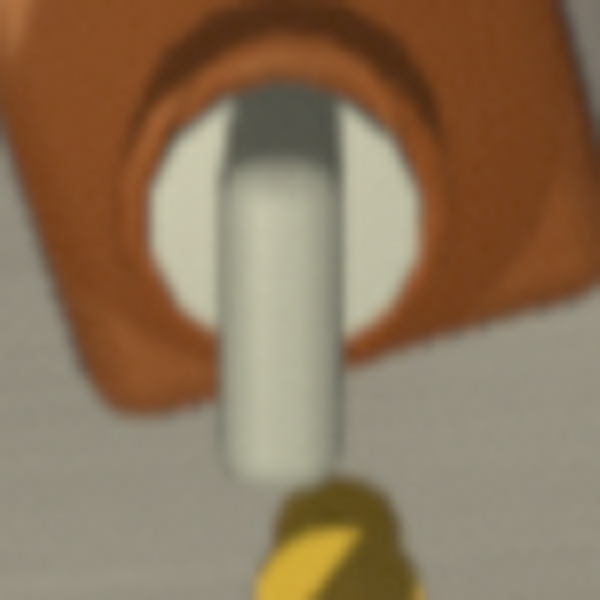

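Request:
play_rows(motion=[[0,1,-2,-5,0,0,0],[0,0,-2,-10,0,0,0],[0,0,0,-10,0,0,0],[0,0,0,-3,0,0,0],[0,0,0,0,0,0,0],[0,0,0,0,0,0,0],[0,0,0,0,0,0,0],[0,0,0,0,0,0,0]])

```text
clock: 3.63
ee_pos: [552.0, 17.3, 203.3]
ee_rot: [0.15, 3.137, 0.0]
contact_force: [-0.2, -0.4, -0.4]
opening: 85.6
```

```bash
cat >> h.py <<'E'
def wp(X,c):
    p=c["R"]@np.array(X,float)+c["t"];th=np.arctan2(np.hypot(p[0],p[1]),p[2]);r=c["intrinsics"][0,0]*th
    return c["intrinsics"][:2,2]+r*p[:2]/np.hypot(*p[:2])
def won(uv,z,c):
    d=np.array(uv)-c["intrinsics"][:2,2];r=np.hypot(*d);th=r/c["intrinsics"][0,0]
    v=np.array([*(np.sin(th)*d/r),np.cos(th)]);D=c["R"].T@v;o=-c["R"].T@c["t"];return o+D*(z-o[2])/D[2]
E
python3 - <<'E'
from h import *
from cell import status
o=status.get_obs();print(o["ee_pos"],o["contact_force"])
c=vision.get_calibration("wrist")
np.save("c2.npy",c,allow_pickle=True)
im=vision.grab_frame("wrist")[:,:,::-1].copy();cv2.imwrite("pics/w2.png",im)
print(wp(o["ee_pos"],c))
cv2.imwrite("pics/z3.png",cv2.resize(im[160:260,200:300],(600,600),interpolation=cv2.INTER_CUBIC))
E
```

```text
[552.019233    17.32158889 203.32817179] [-0.18980501 -0.39368077 -0.40107354]
[252.89516825 225.09307672]
```

View pics/z3.png

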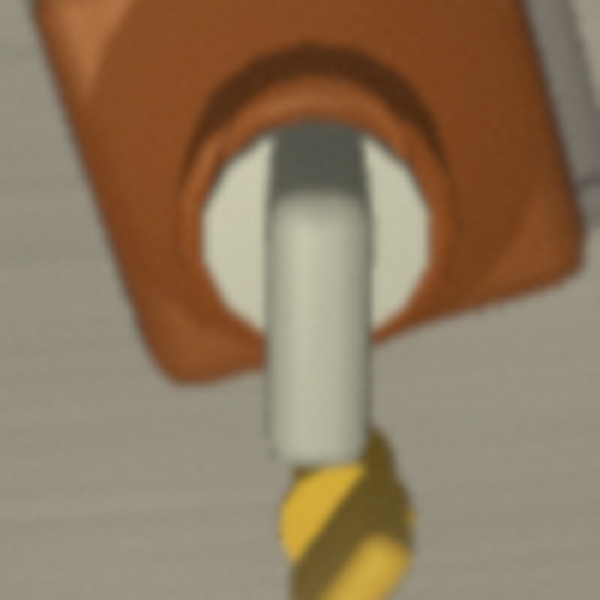

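Run:
```python
from h import *
c=np.load("c2.npy",allow_pickle=True).item()
f=lambda x,y:(200+x/6-.42,160+y/6-.42)
for p,z in(((320,192),193),((320,462),193),((320,327),193),((317,239),157)): print(won(f(*p),z,c).round(1))
```

```text
[533.1  19.2 193. ]
[565.   16.2 193. ]
[548.6  17.7 193. ]
[550.4  17.4 157. ]
```

Request:
play_rows(motion=[[0,-1.5,0.3,-8,0,0,0],[0,0,0,-10,0,0,0],[0,0,0,-10,0,0,0],[0,0,0,-8,0,0,0],[0,0,0,-4,0,0,0],[0,0,0,0,0,0,0],[0,0,0,0,0,0,0],[0.5,0,0,0,0,0,0]])

```text
clock: 4.35
ee_pos: [550.5, 17.6, 163.2]
ee_rot: [0.15, 3.138, -0.0]
contact_force: [-0.2, 0.5, 0.8]
opening: 75.3
```

Request:
play_rows(motion=[[1,0,0,0,0,0,0],[1,0,0,0,0,0,0],[1,0,0,0,0,0,0],[1,0,0,0,0,0,0],[1,0,0,0,0,0,0],[1,0,0,0,0,0,0],[1,0,0,0,0,0,0],[1,0,0,0,0,0,0]])

```text
clock: 5.02
ee_pos: [550.3, 17.6, 163.0]
ee_rot: [0.15, 3.138, 0.0]
contact_force: [0.6, -0.0, 0.4]
opening: -0.2
```

Run:
```python
from h import *
from cell import status
o=status.get_obs();print(o["ee_pos"],o["contact_force"],o["moment"],o["opening"])
im=vision.grab_frame("wrist")[:,:,::-1].copy();s=vision.grab_frame("scene")[:,:,::-1]
cv2.imwrite("pics/z4.png",np.hstack([cv2.resize(im[140:340,150:350],(400,400)),cv2.resize(s[180:260,170:250],(400,400),interpolation=cv2.INTER_CUBIC)]))
```

```text
[550.26166644  17.60165289 163.02386945] [ 0.55974134 -0.03198172  0.44048707] [-0.01163223  0.03945962 -0.00509204] -0.1776724348241705
```

View pics/z4.png

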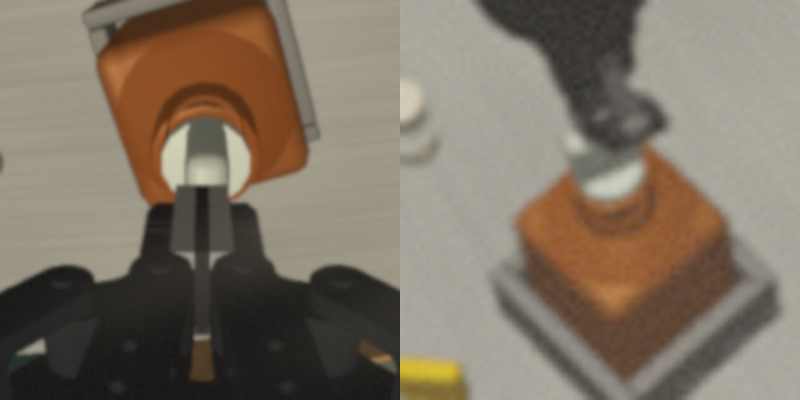

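Run:
```python
from h import *
from cell import status
o=status.get_obs();c=vision.get_calibration("wrist");p=o["ee_pos"]
print("wristcam",-c["R"].T@c["t"]-p,c["R"][2]);print("scenecam",-vision.get_calibration("scene")["R"].T@vision.get_calibration("scene")["t"])
print("wrist tcp",wp(p,c),wp(p+[0,0,36],c),wp(p+[-17,0,30],c),wp(p+[17,0,30],c)); print("scene tcp",proj("scene",p), proj("scene",p+[0,0,60]))
im=vision.grab_frame("wrist")[:,:,::-1].copy();s=vision.grab_frame("scene")[:,:,::-1]
cv2.imwrite("pics/z5.png",im)
cv2.imwrite("pics/z6.png",cv2.resize(s[150:250,170:270],(600,600),interpolation=cv2.INTER_CUBIC))
```

```text
wristcam [-74.80603285   5.870042   173.12666351] [ 0.29225889 -0.02924311 -0.95589204]
scenecam [ 726.58381493  515.89765    1140.28049578]
wrist tcp [252.92813292 225.05318364] [253.33768051 252.31872057] [250.25903276 218.1244824 ] [255.99819012 273.2450793 ]
scene tcp [211.44749921 210.80370494] [208.54186336 197.56732598]
```

View pics/z5.png

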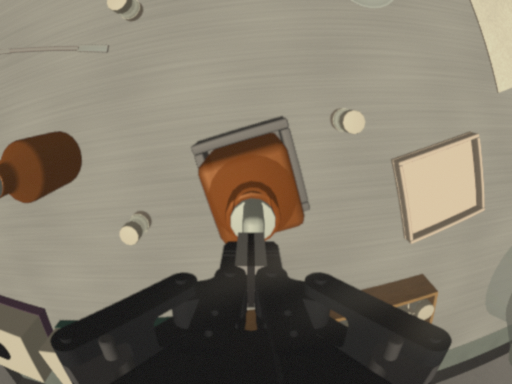

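View pics/z6.png

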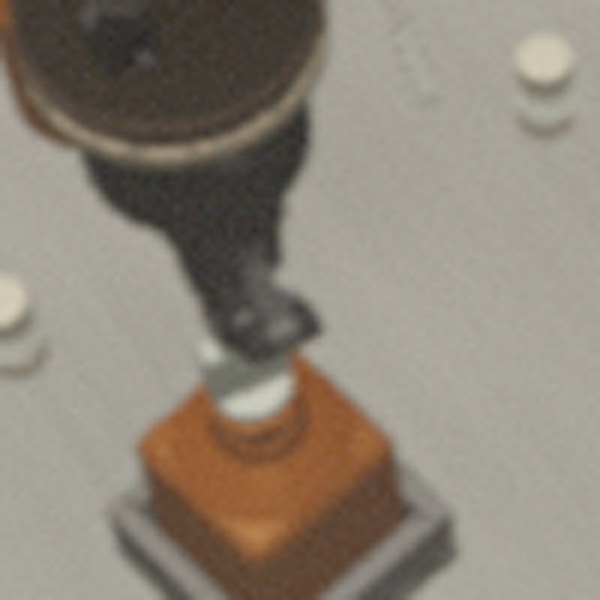

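Run:
```python
import cv2
s=cv2.imread("pics/z5.png")
c=s[190:340,190:320];c=cv2.convertScaleAbs(c,alpha=1.5,beta=25)
cv2.imwrite("pics/z7.png",cv2.resize(c,None,fx=4,fy=4,interpolation=cv2.INTER_CUBIC))
```

```text
(no output)
```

View pics/z7.png

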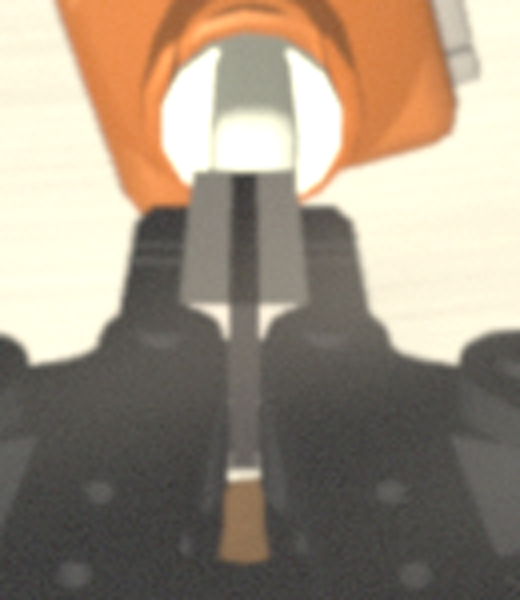

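Run:
```python
from h import *
from cell import status
o=status.get_obs();p=o["ee_pos"];c=vision.get_calibration("wrist")
im=cv2.imread("pics/z5.png")
for z in (0,15,30,45):
  for sx in(-11,11):
    for sy in (-8,8):
      q=p+[sx,sy,z];a=proj("scene",q);print(z,sx,sy,"z6",((a-[170,150])*6).round(),"wrist z7",((wp(q,c)-[190,190])*4).round())
```

```text
0 -11 -8 z6 [263. 334.] wrist z7 [194.  80.]
0 -11 8 z6 [285. 366.] wrist z7 [296.  71.]
0 11 -8 z6 [212. 363.] wrist z7 [209. 206.]
0 11 8 z6 [234. 396.] wrist z7 [307. 198.]
15 -11 -8 z6 [259. 315.] wrist z7 [190. 116.]
15 -11 8 z6 [282. 347.] wrist z7 [301. 107.]
15 11 -8 z6 [207. 344.] wrist z7 [206. 250.]
15 11 8 z6 [229. 377.] wrist z7 [312. 241.]
30 -11 -8 z6 [255. 295.] wrist z7 [185. 159.]
30 -11 8 z6 [278. 327.] wrist z7 [306. 149.]
30 11 -8 z6 [203. 325.] wrist z7 [203. 302.]
30 11 8 z6 [225. 357.] wrist z7 [317. 292.]
45 -11 -8 z6 [251. 275.] wrist z7 [179. 211.]
45 -11 8 z6 [274. 307.] wrist z7 [312. 199.]
45 11 -8 z6 [198. 305.] wrist z7 [199. 361.]
45 11 8 z6 [220. 338.] wrist z7 [324. 351.]
```

Run:
```python
from h import *
s=cv2.imread("pics/scene1.png");w=cv2.imread("pics/wrist1.png")
p=np.array([549.8,21.9,230.1]);x=np.array([.0,0,0])
a=np.radians(84.5);Y=np.array([np.cos(a),np.sin(a),0]);X=np.array([Y[1],-Y[0],0])
s=cv2.resize(s[120:250,150:280],(650,650),interpolation=cv2.INTER_CUBIC)
for z,col in((0,(0,0,255)),(13,(0,255,0)),(45,(255,0,0))):
  for sy in(-43,43):
    for sx in (-11,11):
      q=proj("scene",p+X*sx+Y*sy+[0,0,z]);cv2.circle(s,tuple(int(v) for v in (q-[150,120])*5),3,col,-1)
cv2.imwrite("pics/z8.png",s)
```

```text
(no output)
```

View pics/z8.png

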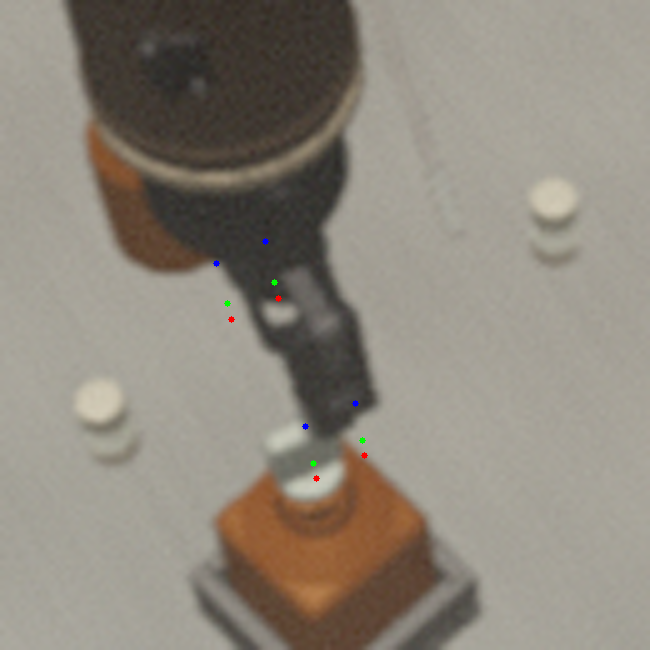

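The gripper shut fully (opening -0.2) without catching the tab. In both the wrist and scene views the pad ends sit about 31 mm above the reported TCP, just over the tab, so the stated tool length disagrees with the pictures. I'll open, go about 30 mm lower and watch the force.

Request:
play_rows(motion=[[0,0,0,0,0,0,0],[0,0,0,0,0,0,0],[0,0,0,0,0,0,0],[0,0,0,0,0,0,0],[0,0,0,0,0,0,0],[0,0,0,0,0,0,0],[0,0,0,0,0,0,0],[0,0,0,0,0,0,0]])

```text
clock: 5.88
ee_pos: [550.2, 17.6, 163.0]
ee_rot: [-0.15, -3.138, 0.0]
contact_force: [0.0, -0.4, -0.4]
opening: 85.6
```

Request:
play_rows(motion=[[0,0,0,-4,0,0,0],[0,0,0,-4,0,0,0],[0,0,0,-4,0,0,0],[0,0,0,-4,0,0,0],[0,0,0,-2,0,0,0],[0,0,0,0,0,0,0],[0,0,0,0,0,0,0],[0,0,0,0,0,0,0]])

```text
clock: 6.55
ee_pos: [550.3, 17.6, 145.1]
ee_rot: [0.15, 3.138, 0.0]
contact_force: [1.2, -0.1, -0.8]
opening: 85.5
```

Request:
play_rows(motion=[[0,0,0,-4,0,0,0],[0,0,0,-4,0,0,0],[0,0,0,-3,0,0,0],[0,0,0,0,0,0,0],[0,0,0,0,0,0,0],[0,0,0,0,0,0,0],[0.4,0,0,0,0,0,0],[0.4,0,0,0,0,0,0]])

```text
clock: 7.22
ee_pos: [550.3, 17.6, 134.1]
ee_rot: [0.15, 3.138, -0.0]
contact_force: [-0.6, 1.0, 0.6]
opening: 64.0
```

Run:
```python
from h import *
from cell import status
o=status.get_obs();print(o["ee_pos"],o["contact_force"],o["moment"],o["opening"])
im=vision.grab_frame("wrist")[:,:,::-1].copy();s=vision.grab_frame("scene")[:,:,::-1]
cv2.imwrite("pics/z9.png",np.hstack([cv2.resize(cv2.convertScaleAbs(im[180:330,180:330],alpha=1.3,beta=15),(400,400)),cv2.resize(s[180:260,170:250],(400,400),interpolation=cv2.INTER_CUBIC)]))
```

```text
[550.3366688   17.61456044 134.12320137] [-0.62333074  1.03711204  0.63165547] [-0.00682921 -0.00291547  0.01155611] 63.97935941484402
```

View pics/z9.png

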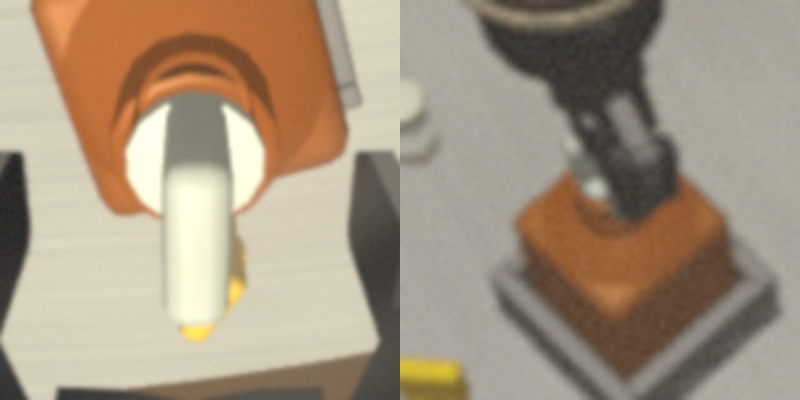

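The tab now stands between the open pads, so I'm closing.

Request:
play_rows(motion=[[1,0,0,0,0,0,0],[1,0,0,0,0,0,0],[1,0,0,0,0,0,0],[1,0,0,0,0,0,0],[1,0,0,0,0,0,0],[1,0,0,0,0,0,0],[1,0,0,0,0,0,0],[1,0,0,0,0,0,0]])

```text
clock: 7.98
ee_pos: [550.3, 17.6, 134.2]
ee_rot: [0.15, 3.138, -0.0]
contact_force: [-1.0, 0.4, 5.3]
opening: 10.8
```

Run:
```python
from h import *
from cell import status
o=status.get_obs();print(o["ee_pos"],o["contact_force"],o["moment"],o["opening"])
im=vision.grab_frame("wrist")[:,:,::-1].copy();s=vision.grab_frame("scene")[:,:,::-1]
cv2.imwrite("pics/z10.png",np.hstack([cv2.resize(cv2.convertScaleAbs(im[180:330,180:330],alpha=1.3,beta=15),(400,400)),cv2.resize(s[180:260,170:250],(400,400),interpolation=cv2.INTER_CUBIC)]))
```

```text
[550.33143563  17.59339993 134.18186052] [-0.98731286  0.44768602  5.26594534] [-0.04564194  0.26432025  0.0591723 ] 10.828847534661397
```

View pics/z10.png

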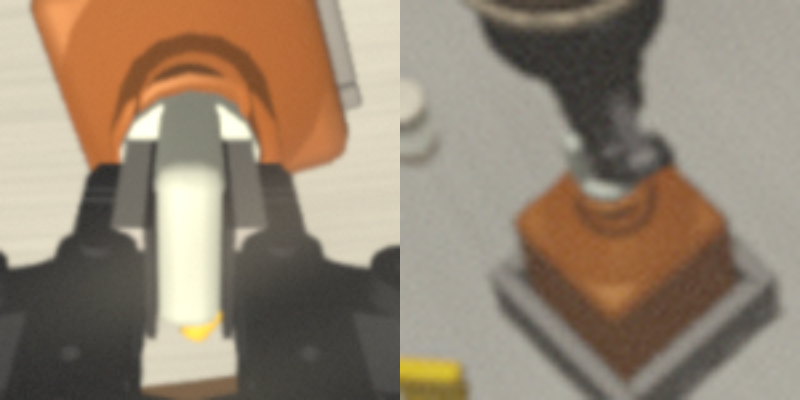

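Gripped: opening is 10.8 mm and the tab is between the pads. Starting the twist with small lifts.

Request:
play_rows(motion=[[1,0,0,0,0,0,0.06],[1,0,0,0.1,0,0,0.1],[1,0,0,0.15,0,0,0.1],[1,0,0,0.15,0,0,0.1],[1,0,0,0.15,0,0,0.1],[1,0,0,0.15,0,0,0.1],[1,0,0,0.15,0,0,0.1],[1,0,0,0,0,0,0]])

```text
clock: 8.75
ee_pos: [550.1, 17.6, 134.6]
ee_rot: [0.882, -3.015, -0.0]
contact_force: [0.1, -0.2, -1.3]
opening: 10.7
```

```bash
cat > st.py <<'E'
from cell import status
from scipy.spatial.transform import Rotation as R
import numpy as np
o=status.get_obs();M=R.from_rotvec(o["ee_rot"]).as_matrix()
print(round(o["clock"],2),o["ee_pos"].round(2),"F",o["contact_force"].round(1),"M",o["moment"].round(2),"open",round(o["opening"],1),"yaw",round(np.degrees(np.arctan2(M[1,1],M[0,1])),1),"q",o["joint_positions"].round(2))
E
python3 st.py
```

```text
8.75 [550.11  17.61 134.6 ] F [ 0.1 -0.2 -1.3] M [-0.08  0.02  0.05] open 10.7 yaw 122.6 q [-0.02  0.42  1.89 -0.    0.83 -2.16]
```

Request:
play_rows(motion=[[1,0,0,0.1,0,0,-0.06],[1,0,0,0.2,0,0,-0.11],[1,0,0,0.2,0,0,-0.11],[1,0,0,0.2,0,0,-0.11],[1,0,0,0.2,0,0,-0.11],[1,0,0,0.2,0,0,-0.11],[1,0,0,0.2,0,0,-0.11],[1,0,0,0.2,0,0,-0.11]])

```text
clock: 9.42
ee_pos: [550.0, 17.7, 136.1]
ee_rot: [-0.431, -3.111, 0.0]
contact_force: [0.7, 1.2, -4.1]
opening: 10.8
```

Request:
play_rows(motion=[[1,0,0,0.2,0,0,-0.11],[1,0,0,0.2,0,0,-0.11],[1,0,0,0.2,0,0,-0.11],[1,0,0,0.2,0,0,-0.11],[1,0,0,0.2,0,0,-0.11],[1,0,0,0.1,0,0,-0.06],[1,0,0,0,0,0,0.06],[1,0,0,0.2,0,0,0.11]])

```text
clock: 10.08
ee_pos: [550.0, 17.7, 137.4]
ee_rot: [-1.09, -2.946, -0.0]
contact_force: [-0.2, 1.2, -3.9]
opening: 11.0
```

```bash
python3 st.py
```

```text
10.08 [550.03  17.74 137.36] F [-0.2  1.2 -3.9] M [ 0.37 -0.02 -0.13] open 11.0 yaw 49.4 q [-0.02  0.42  1.89  0.    0.83 -0.88]
```

Request:
play_rows(motion=[[1,0,0,0.2,0,0,0.11],[1,0,0,0.2,0,0,0.11],[1,0,0,0.2,0,0,0.11],[1,0,0,0.2,0,0,0.11],[1,0,0,0.2,0,0,0.11],[1,0,0,0.2,0,0,0.11],[1,0,0,0.2,0,0,0.11],[1,0,0,0.2,0,0,0.11]])

```text
clock: 10.75
ee_pos: [550.0, 17.7, 138.9]
ee_rot: [0.275, -3.129, -0.0]
contact_force: [0.5, 1.9, -4.0]
opening: 10.8
```

```bash
python3 st.py
python3 - <<'E'
from h import *
im=vision.grab_frame("wrist")[:,:,::-1].copy();s=vision.grab_frame("scene")[:,:,::-1]
cv2.imwrite("pics/z11.png",np.hstack([cv2.resize(cv2.convertScaleAbs(im[180:330,180:330],alpha=1.3,beta=15),(400,400)),cv2.resize(s[180:260,170:250],(400,400),interpolation=cv2.INTER_CUBIC)]))
E
```

```text
10.75 [549.97  17.7  138.94] F [ 0.5  1.9 -4. ] M [ 0.13 -0.12 -0.06] open 10.8 yaw 100.1 q [-0.02  0.42  1.89  0.    0.84 -1.77]
```

View pics/z11.png

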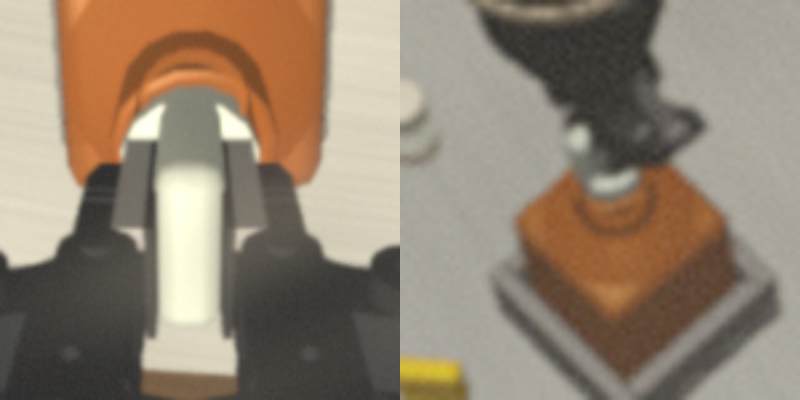

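Request:
play_rows(motion=[[1,0,0,0.2,0,0,0.11],[1,0,0,0.2,0,0,0.11],[1,0,0,0.2,0,0,0.11],[1,0,0,0.1,0,0,0.06],[1,0,0,0,0,0,-0.06],[1,0,0,0.2,0,0,-0.11],[1,0,0,0.2,0,0,-0.11],[1,0,0,0.2,0,0,-0.11]])

```text
clock: 11.52
ee_pos: [550.1, 17.6, 140.3]
ee_rot: [0.254, -3.131, 0.0]
contact_force: [0.2, 1.8, -3.4]
opening: 11.0
```

Request:
play_rows(motion=[[1,0,0,0.2,0,0,-0.11],[1,0,0,0.2,0,0,-0.11],[1,0,0,0.2,0,0,-0.11],[1,0,0,0.2,0,0,-0.11],[1,0,0,0.2,0,0,-0.11],[1,0,0,0.2,0,0,-0.11],[1,0,0,0.2,0,0,-0.11],[1,0,0,0.2,0,0,-0.11]])

```text
clock: 12.18
ee_pos: [550.1, 17.7, 142.0]
ee_rot: [-1.104, -2.941, 0.0]
contact_force: [0.5, 0.2, -3.9]
opening: 10.6
```

Request:
play_rows(motion=[[1,0,0,0.1,0,0,-0.06],[1,0,0,0,0,0,0.06],[1,0,0,0.2,0,0,0.11],[1,0,0,0.2,0,0,0.11],[1,0,0,0.2,0,0,0.11],[1,0,0,0.2,0,0,0.11],[1,0,0,0.2,0,0,0.11],[1,0,0,0.2,0,0,0.11]])

```text
clock: 12.85
ee_pos: [549.9, 17.7, 143.2]
ee_rot: [-0.075, -3.14, -0.0]
contact_force: [-0.3, 1.7, -3.4]
opening: 10.9
```

```bash
python3 st.py
```

```text
12.85 [549.95  17.7  143.2 ] F [-0.3  1.7 -3.4] M [ 0.28  0.06 -0.13] open 10.9 yaw 87.3 q [-0.02  0.41  1.89  0.    0.85 -1.55]
```

Request:
play_rows(motion=[[1,0,0,0.2,0,0,0.11],[1,0,0,0.2,0,0,0.11],[1,0,0,0.2,0,0,0.11],[1,0,0,0.2,0,0,0.11],[1,0,0,0.2,0,0,0.11],[1,0,0,0.1,0,0,0.06],[1,0,0,0,0,0,-0.06],[1,0,0,0.2,0,0,-0.11]])

```text
clock: 13.52
ee_pos: [550.3, 17.6, 144.6]
ee_rot: [-0.603, 3.083, -0.0]
contact_force: [1.6, 0.2, -2.7]
opening: 10.9
```

Request:
play_rows(motion=[[1,0,0,0.2,0,0,-0.11],[1,0,0,0.2,0,0,-0.11],[1,0,0,0.2,0,0,-0.11],[1,0,0,0.2,0,0,-0.11],[1,0,0,0.2,0,0,-0.11],[1,0,0,0.2,0,0,-0.11],[1,0,0,0.2,0,0,-0.11],[1,0,0,0.2,0,0,-0.11]])

```text
clock: 14.18
ee_pos: [550.0, 17.7, 146.2]
ee_rot: [-0.775, -3.044, -0.0]
contact_force: [-1.0, 0.2, -0.9]
opening: 10.8
```

Request:
play_rows(motion=[[1,0,0,0.2,0,0,-0.11],[1,0,0,0.2,0,0,-0.11],[1,0,0,0.1,0,0,-0.06],[1,0,0,0,0,0,0.06],[1,0,0,0.2,0,0,0.11],[1,0,0,0.2,0,0,0.11],[1,0,0,0.2,0,0,0.11],[1,0,0,0.2,0,0,0.11]])

```text
clock: 14.85
ee_pos: [550.2, 17.7, 147.5]
ee_rot: [-0.419, -3.113, -0.0]
contact_force: [0.9, 0.5, -4.0]
opening: 11.2
```

Request:
play_rows(motion=[[1,0,0,0.2,0,0,0.11],[1,0,0,0.2,0,0,0.11],[1,0,0,0.2,0,0,0.11],[1,0,0,0.2,0,0,0.11],[1,0,0,0.2,0,0,0.11],[1,0,0,0.2,0,0,0.11],[1,0,0,0.2,0,0,0.11],[1,0,0,0.2,0,0,0.11]])

```text
clock: 15.52
ee_pos: [550.2, 17.7, 149.0]
ee_rot: [0.947, -2.995, -0.0]
contact_force: [0.1, 2.3, -2.3]
opening: 11.2
```

```bash
python3 st.py
python3 - <<'E'
from h import *
im=vision.grab_frame("wrist")[:,:,::-1].copy();s=vision.grab_frame("scene")[:,:,::-1]
cv2.imwrite("pics/z12.png",np.hstack([cv2.resize(cv2.convertScaleAbs(im[180:330,180:330],alpha=1.3,beta=15),(400,400)),cv2.resize(s[180:260,170:250],(400,400),interpolation=cv2.INTER_CUBIC)]))
E
```

```text
15.52 [550.19  17.67 149.05] F [ 0.1  2.3 -2.3] M [ 0.41  0.04 -0.06] open 11.2 yaw 125.1 q [-0.02  0.4   1.88  0.    0.86 -2.21]
```

View pics/z12.png

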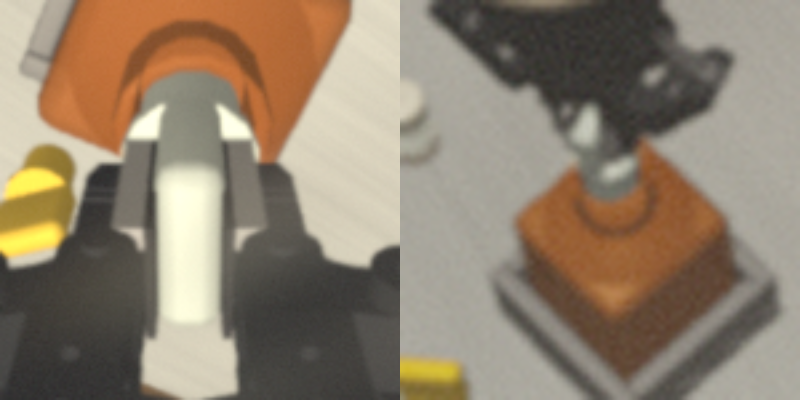

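The stopper is about 15 mm out with the bottle in the same pixels as before. Continuing.

Request:
play_rows(motion=[[1,0,0,0,0,0,-0.06],[1,0,0,0.2,0,0,-0.11],[1,0,0,0.2,0,0,-0.11],[1,0,0,0.2,0,0,-0.11],[1,0,0,0.2,0,0,-0.11],[1,0,0,0.2,0,0,-0.11],[1,0,0,0.2,0,0,-0.11],[1,0,0,0.2,0,0,-0.11]])

```text
clock: 16.28
ee_pos: [550.1, 17.8, 150.5]
ee_rot: [-0.361, -3.12, -0.0]
contact_force: [-1.3, 0.4, -2.7]
opening: 10.8
```

Request:
play_rows(motion=[[1,0,0,0.2,0,0,-0.11],[1,0,0,0.2,0,0,-0.11],[1,0,0,0.2,0,0,-0.11],[1,0,0,0.2,0,0,-0.11],[1,0,0,0.1,0,0,-0.06],[1,0,0,0,0,0,0.06],[1,0,0,0.2,0,0,0.11],[1,0,0,0.2,0,0,0.11]])

```text
clock: 16.95
ee_pos: [550.0, 17.7, 151.7]
ee_rot: [-0.686, -3.065, -0.0]
contact_force: [0.3, 2.0, -3.4]
opening: 10.7
```

Request:
play_rows(motion=[[1,0,0,0.2,0,0,0.11],[1,0,0,0.2,0,0,0.11],[1,0,0,0.2,0,0,0.11],[1,0,0,0.2,0,0,0.11],[1,0,0,0.2,0,0,0.11],[1,0,0,0.2,0,0,0.11],[1,0,0,0.2,0,0,0.11],[1,0,0,0.2,0,0,0.11]])

```text
clock: 17.62
ee_pos: [550.3, 17.6, 153.5]
ee_rot: [-0.686, 3.066, 0.0]
contact_force: [1.9, -0.4, -2.1]
opening: 10.9
```

Request:
play_rows(motion=[[1,0,0,0.2,0,0,0.11],[1,0,0,0.1,0,0,0.06],[1,0,0,0,0,0,-0.06],[1,0,0,0.2,0,0,-0.11],[1,0,0,0.2,0,0,-0.11],[1,0,0,0.2,0,0,-0.11],[1,0,0,0.2,0,0,-0.11],[1,0,0,0.2,0,0,-0.11]])

```text
clock: 18.28
ee_pos: [550.3, 17.9, 154.8]
ee_rot: [0.017, 3.141, 0.001]
contact_force: [-0.0, 4.1, -0.4]
opening: 11.1
```

```bash
python3 st.py
```

```text
18.28 [550.29  17.85 154.84] F [-0.   4.1 -0.4] M [0.81 0.01 0.12] open 11.1 yaw 89.4 q [-0.02  0.4   1.87  0.    0.87 -1.58]
```

Request:
play_rows(motion=[[1,0,0,0.2,0,0,-0.11],[1,0,0,0.2,0,0,-0.11],[1,0,0,0.2,0,0,-0.11],[1,0,0,0.2,0,0,-0.11],[1,0,0,0.2,0,0,-0.11],[1,0,0,0.1,0,0,-0.06],[1,0,0,0,0,0,0.06],[1,0,0,0.2,0,0,0.11]])

```text
clock: 18.95
ee_pos: [550.3, 18.0, 156.4]
ee_rot: [0.692, 3.064, 0.001]
contact_force: [-0.4, 3.1, 2.6]
opening: 10.7
```

Request:
play_rows(motion=[[1,0,0,0.3,0,0,0.11],[1,0,0,0.3,0,0,0.11],[1,0,0,0.3,0,0,0.11],[1,0,0,0.3,0,0,0.11],[1,0,0,0.3,0,0,0.11],[1,0,0,0.5,0,0,0.06],[1,0,0,1,0,0,0],[1,0,0,1,0,0,0]])

```text
clock: 19.62
ee_pos: [550.3, 17.5, 160.3]
ee_rot: [-0.261, 3.131, -0.0]
contact_force: [-0.1, 0.2, -1.0]
opening: 10.9
```

```bash
python3 st.py
python3 - <<'E'
from h import *
im=vision.grab_frame("wrist")[:,:,::-1].copy();s=vision.grab_frame("scene")[:,:,::-1]
cv2.imwrite("pics/z13.png",np.hstack([cv2.resize(cv2.convertScaleAbs(im[180:330,180:330],alpha=1.3,beta=15),(400,400)),cv2.resize(s[180:260,170:250],(400,400),interpolation=cv2.INTER_CUBIC)]))
E
```

```text
19.62 [550.28  17.53 160.25] F [-0.1  0.2 -1. ] M [ 0.03 -0.01 -0.02] open 10.9 yaw 99.5 q [-0.02  0.39  1.87 -0.    0.88 -1.76]
```

View pics/z13.png

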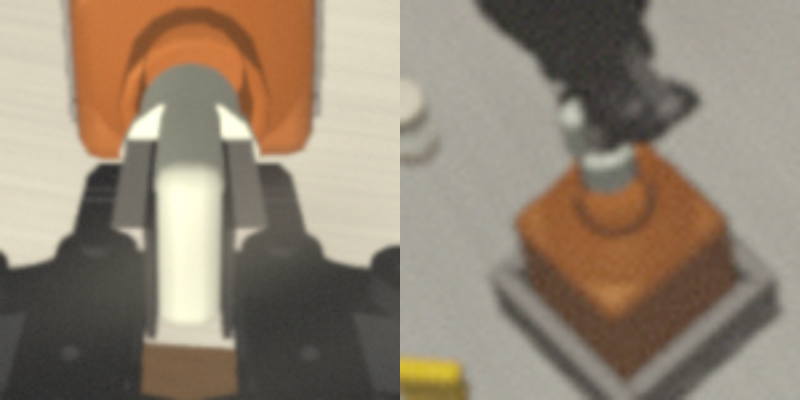

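Request:
play_rows(motion=[[1,0,0,2,0,0,0],[1,0,0,4,0,0,0],[1,0,0,8,0,0,0],[1,0,0,12,0,0,0],[1,0,0,14,0,0,0],[1,0,0,14,0,0,0],[1,0,0,10,0,0,0],[1,0,0,4,0,0,0]])

```text
clock: 20.38
ee_pos: [551.1, 17.6, 230.2]
ee_rot: [-0.272, 3.127, -0.0]
contact_force: [-0.1, 0.6, -0.6]
opening: 11.2
```

Request:
play_rows(motion=[[1,2,10,0,0,0,0],[1,4,20,0,0,0,0],[1,4,25,0,0,0,0],[1,4,25,0,0,0,0],[1,4,25,0,0,0,0],[1,4,25,0,0,0,0],[1,4,25,0,0,0,0],[1,4,25,0,0,0,0]])

```text
clock: 21.05
ee_pos: [579.8, 199.5, 227.3]
ee_rot: [0.273, -3.129, 0.0]
contact_force: [1.1, -0.3, -0.6]
opening: 11.3
```

Request:
play_rows(motion=[[1,4,25,0,0,0,0],[1,4,25,0,0,0,0],[1,3,15,0,0,0,0],[1,0,6.5,0,0,0,0],[1,0,0,-10,0,0,0],[1,0,0,-20,0,0,0],[1,0,0,-20,0,0,0],[1,0,0,-10,0,0,0]])

```text
clock: 21.72
ee_pos: [589.7, 267.3, 165.2]
ee_rot: [0.272, -3.127, 0.002]
contact_force: [0.6, -0.1, -1.8]
opening: 11.2
```

```bash
python3 st.py
python3 - <<'E'
from h import *
im=vision.grab_frame("wrist")[:,:,::-1].copy();s=vision.grab_frame("scene")[:,:,::-1];t=vision.grab_frame("top")[:,:,::-1]
for n,i in(("w14",im),("s14",s),("t14",t)): cv2.imwrite(f"pics/{n}.png",i)
cv2.imwrite("pics/z14.png",np.hstack([cv2.resize(im,(400,400)),cv2.resize(s[190:390,160:360],(400,400),interpolation=cv2.INTER_CUBIC)]))
E
```

```text
21.72 [589.72 267.34 165.18] F [ 0.6 -0.1 -1.8] M [-0.02  0.02  0.03] open 11.2 yaw 99.9 q [ 0.38  0.51  1.64 -0.    1.   -1.37]
```

View pics/z14.png

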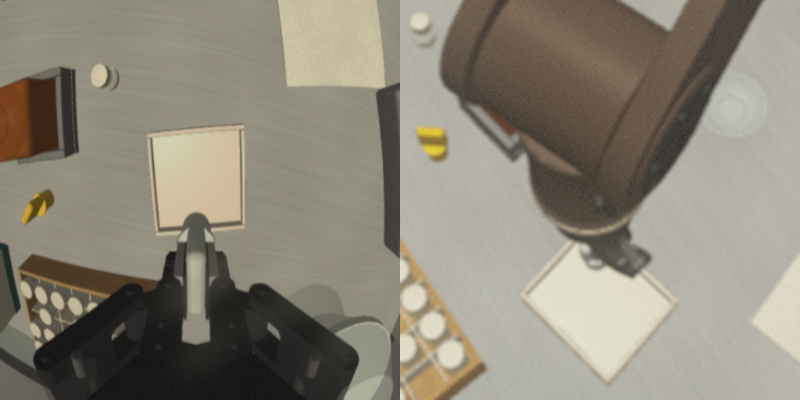

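Run:
```python
from h import *
c=vision.get_calibration("wrist")
P=[won((x*512/400,y*384/400),22,c) for x,y in((148,133),(243,126),(245,232),(156,235))]
print(np.round(P,1),np.mean(P,0).round(1))
```

```text
[[552.5 192.5  22. ]
 [522.5 320.5  22. ]
 [637.  349.9  22. ]
 [663.8 218.3  22. ]] [594.  270.3  22. ]
```

The wrist view puts the tray centre at about (594,270), which agrees with the fixed cameras. Lowering.

Request:
play_rows(motion=[[1,1,1,-10,0,0,0],[1,1,1,-20,0,0,0],[1,0,0,-25,0,0,0],[1,0,0,-25,0,0,0],[1,0,0,-20,0,0,0],[1,0,0,-15,0,0,0],[1,0,0,-10,0,0,0],[1,0,0,-5,0,0,0]])

```text
clock: 22.53
ee_pos: [593.1, 270.9, 37.2]
ee_rot: [0.273, -3.129, 0.0]
contact_force: [-0.8, -0.3, -0.7]
opening: 11.1
```

Request:
play_rows(motion=[[1,0,0,-5,0,0,0],[1,0,0,-5,0,0,0],[1,0,0,-3,0,0,0],[1,0,0,-2,0,0,0],[1,0,0,0,0,0,0],[1,0,0,0,0,0,0],[1,0,0,0,0,0,0],[1,0,0,0,0,0,0]])

```text
clock: 23.2
ee_pos: [593.5, 271.2, 23.5]
ee_rot: [-0.273, 3.129, 0.0]
contact_force: [0.2, -0.1, -0.8]
opening: 11.0
```

```bash
python3 st.py
```

```text
23.2 [593.46 271.2   23.49] F [ 0.2 -0.1 -0.8] M [-0.    0.02 -0.02] open 11.0 yaw 100.0 q [ 0.38  0.69  1.72  0.    0.73 -1.36]
```

Request:
play_rows(motion=[[1,0,0,-2,0,0,0],[1,0,0,-2,0,0,0],[1,0,0,-2,0,0,0],[1,0,0,-1,0,0,0],[1,0,0,-1,0,0,0],[1,0,0,-0.5,0,0,0],[1,0,0,0,0,0,0],[1,0,0,0,0,0,0]])

```text
clock: 23.87
ee_pos: [593.2, 271.1, 14.6]
ee_rot: [0.273, -3.13, 0.0]
contact_force: [-0.7, 0.7, -0.3]
opening: 11.2
```

Request:
play_rows(motion=[[1,0,0,-0.5,0,0,0],[1,0,0,-0.5,0,0,0],[1,0,0,-0.5,0,0,0],[1,0,0,0,0,0,0],[1,0,0,0,0,0,0],[1,0,0,0,0,0,0],[1,0,0,0,0,0,0],[1,0,0,0,0,0,0]])

```text
clock: 24.53
ee_pos: [593.4, 271.2, 13.3]
ee_rot: [-0.273, 3.129, 0.0]
contact_force: [0.3, 0.3, 3.1]
opening: 10.7
```

It touches the floor at the predicted height (3 N). Releasing, then rising.

Request:
play_rows(motion=[[0.85,0,0,0,0,0,0],[0.7,0,0,0,0,0,0],[0.4,0,0,0,0,0,0],[0,0,0,0,0,0,0],[0,0,0,0,0,0,0],[0,0,0,0,0,0,0],[0,0,0,0,0,0,0],[0,0,0,0,0,0,0]])

```text
clock: 25.2
ee_pos: [593.3, 271.1, 13.1]
ee_rot: [-0.273, 3.13, -0.0]
contact_force: [-0.7, -0.3, -0.0]
opening: 85.5
```

Request:
play_rows(motion=[[0,0,0,3,0,0,0],[0,0,0,6,0,0,0],[0,0,0,12,0,0,0],[0,0,0,25,0,0,0],[0,0,0,30,0,0,0],[0,0,0,30,0,0,0],[0,0,0,30,0,0,0],[0,0,0,10,0,0,0]])

```text
clock: 25.87
ee_pos: [595.3, 272.0, 165.0]
ee_rot: [-0.273, 3.124, 0.003]
contact_force: [0.7, -0.1, 0.8]
opening: 85.5
```

Request:
play_rows(motion=[[0,-15,20,5,0,0,0],[0,-15,25,5,0,0,0],[0,-15,30,0,0,0,0],[0,-15,30,0,0,0,0],[0,-15,30,0,0,0,0],[0,-10,20,0,0,0,0],[0,0,0,0,0,0,0],[0,0,0,0,0,0,0]])

```text
clock: 26.53
ee_pos: [507.5, 427.1, 169.8]
ee_rot: [-0.277, 3.129, 0.0]
contact_force: [0.5, -0.8, -0.2]
opening: 85.1
```

```bash
python3 st.py
python3 - <<'E'
from h import *
s=vision.grab_frame("scene")[:,:,::-1];t=vision.grab_frame("top")[:,:,::-1]
cv2.imwrite("pics/s15.png",s);cv2.imwrite("pics/t15.png",t)
cv2.imwrite("pics/z15.png",np.hstack([cv2.resize(s[190:390,160:360],(400,400),interpolation=cv2.INTER_CUBIC),cv2.resize(t[100:180,120:280],(400,200),interpolation=cv2.INTER_CUBIC).repeat(2,0)]))
E
```

```text
26.53 [507.54 427.1  169.77] F [ 0.5 -0.8 -0.2] M [ 0.07 -0.02  0.01] open 85.1 yaw 100.1 q [ 0.65  0.53  1.6  -0.    1.02 -1.09]
```

View pics/z15.png

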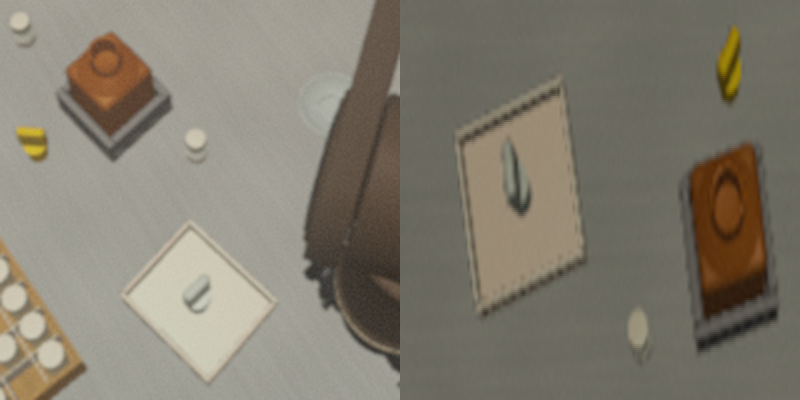

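Run:
```python
from h import *
from cell import order
for n in("scene0","s15","top0","t15"):
    hsv=cv2.cvtColor(cv2.imread(f"pics/{n}.png"),cv2.COLOR_BGR2HSV);m=cv2.inRange(hsv,(3,130,40),(20,255,255))
    nc,l,st,ce=cv2.connectedComponentsWithStats(m)
    for i in range(1,nc):
        if st[i,4]>250 and (ce[i][1]>110): print(n,st[i],ce[i].round(1))
print(proj("scene",(551,18,130)),proj("scene",(551,18,134)))
order.job_done()
```

```text
scene0 [168 137  26  21 321] [180.4 148.7]
scene0 [194 210  40  34 710] [213.8 227.4]
s15 [168 138  25  21 310] [180.3 148.7]
s15 [194 207  41  38 866] [213.5 225.1]
top0 [236 129  31  34 671] [251.2 146.9]
top0 [323 147  30  28 484] [335.8 162. ]
t15 [236 129  31  34 792] [251.1 145.4]
t15 [323 147  30  28 484] [335.8 161.9]
[212.72629146 217.85033563] [212.54970132 217.04964848]
the job is handed in; nothing more can be done
```

The stopper is out of the square bottle and standing in the white tray, and I handed the job in at about 26.7 s of the 70 s allowed. The job reports no verdict, so this rests on my own checks.

**What I did:** I gripped the thumb tab and twisted it back and forth through swings of about 1.3 rad. The lift was about 0.2 mm per row until it came free, roughly 21 mm up. I then carried it over and lowered it until it touched the tray floor (3 N), opened the gripper and moved the arm clear.

**Last checks:**
- **Stopper:** it stands upright, released, near the middle of the tray.
- **Square bottle:** its left and lower edges in both views match the start within about 1 px. The amber patch itself did change size and centre, because the neck is now exposed. One pixel is about 5 mm of rise in the scene view, so this cannot confirm the 4 mm limit by itself. However, the upward pull stayed near 4 N in every reading, less than the bottle weighs.
- **Round bottle:** it is in the same place, within 0.1 px in both views.

**What disagreed or failed:**
- **Tool length:** the pictures show the pad ends about 31 mm short of the reported TCP. Because of this, my first close was just above the tab and caught nothing. I corrected the height and the second grasp held.
- **Cameras:** the fixed cameras and the wrist camera differed by about 2 mm on the tab's position. I used a value between them.

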